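# Slide the casting mould onto the cold plate and lock it

### The arm

A 6-joint arm with a two-finger parallel gripper is mounted at the origin on a cart in front of the work surface, level with it; the furniture and walls round the work are solid. World frame = base frame: x ahead of the robot, y to its left, z up, the work surface at z = 0. Lengths are in m, angles in rad, forces in N, time in s.
With the tool pointing down it reaches from about 0.325 to 0.9 m from the base axis. Payload 6.1 kg.
Tool frame: the origin (TCP) lies on the centre line of the jaws, within the pads' length; the fingertips stand 11 mm ahead of it and the grasp point (between the pads) lies 8 mm behind it (ctrl.tip_reach is the distance from the TCP to the fingertips, in m); z points along the fingers, y is the line along which they close (so a half turn about z gives the same grasp; the last joint's range is limited). The gripper opens to 87 mm and grips with 3 to 60 N. Pads are 19 mm wide; open, the fingers measure 117 mm over their backs; the gripper's body (75 mm by 190 mm) begins 51 mm behind the grasp point.
Start: joints at [-1.463, 0.22, 1.526, -0, 1.395, -0.126], TCP at [0.145, -0.608, 0.234] pointing down, gripper open.
Joint ranges: [-2.98, 2.98], [-0.91, 2.08], [0.09, 2.57], [-1.24, 4.39], [0.2, 2.65], [-2.68, 2.68]. Speed limits (rad/s): [2.57, 2.57, 3.01, 3.14, 3.14, 3.14].

### API

Orientations are given as a unit quaternion [w, x, y, z].
In Python, from plant import sensors, grab_frame, camera_info, ctrl, outline_of, place_of gives the robot as it stands.
- The arm moves only by the shell command python3 -m crank 'ROWS' [FORCE]. ROWS is JSON, a list of rows, each a list of 7 numbers: the shift along the tool's x, y, z as a fraction of full scale, then the turn, a rotation vector about the tool's x, y, z as a fraction of full scale, then the opening, from -1 (shut) to 1 (fully open). A call has 1 to 8 rows; each row shifts and turns the commanded pose from where the row before left it, along the tool's axes as they then stand; what a row does not reach is not made up. Full scale, the value 1, is 30 mm for a shift and 5 degrees for a turn. A row lasts 1/8 s, in which the tool goes at most 62.5 mm and 10.7 degrees, less where a joint would pass 70% of its speed; a pose out of reach is approached as far as the arm can. A call with a number of a shift or a turn outside -1 to 1 is refused whole. A call with a gripper value outside its range is refused whole. The fingers move at their own pace and stop on an object; FORCE is the grip in N (left out, the last holds). Time passes only in rows, so rows that do not move let the fingers close. It gives the time, the measured TCP pose, the force, the opening and the grip force at its end, in the units of the state.
- sensors.state(): the state, without advancing time (a new reading comes with each control period).
- grab_frame(name): name is "scene" or "top"; returns the picture (384x512x3 uint8, blue, green, red); there is no depth.
- camera_info(name): a dict with "camera_matrix" (3x3 intrinsics, pixels), "xyz" and "orientation" of the camera in the world. Camera axes: x right, y up, looking along -z (the intrinsics and any distortion apply to the point x, -y, -z); pixel columns grow to the right and rows downward; lengths in m; the calibration is good to about 2 mm. A picture is of the moment at which its call begins. camera_info takes no time and is no camera call.
- ctrl.close_job(): hands the job in; it is judged then, once.
Trained networks look in the newest picture that a camera, given by its name, has taken for a name from the list of things; names that differ only in an ending like _2 or _b are one class to them, and where a whole thing is asked for, a point or a joint stands for the part that bears it (a point fixed in the world has none). Each returns a list of dicts, best first, with "conf" (0 to 1); they miss things now and then, are a little off and sometimes report something else, mostly with a low value. They report only what shows in the picture. A call takes as long as a camera call. They do not tell look-alikes from the thing itself.
- outline_of(camera, query): "mask" (384x512 bool, what is visible of it).
- place_of(camera, query): "point" ([x, y, z] in m, in the coordinates of the camera as it stood for that picture, good to about 4 mm: a listed point, or the origin of a listed thing).
The state is a dict: "clock": time; "qpos": joint angles; "qd": joint speeds; "tau": joint torques, N m; "ee_pos": TCP position; "tcp_rot": TCP orientation; "force": force on the tool from outside, world axes, zero at the start; "wrist_torque": the same for the moment, N m; "grip_width": opening from 0.0 (shut) to 1.0 (fully open); "gripper_force": force on a finger pad.
Only numpy, scipy, OpenCV 4.12 (cv2) and the standard library are available. Lean on these libraries where they do the work, as an engineer would, in place of code of your own. Each camera call takes 0.05 s, during which the arm holds its last target. There are 200 camera calls.

### The job

Slide the flat aluminium mould, without lifting it off the surface, up the ramp onto the cold plate until it lies flush against both the back fence and the end stop, pressing it home gently. Then turn the clamp knob clockwise until it clicks past its detent, so that its arm stays over the mould and the mould stays home. Leave the two tins and the stopwatch where they are.

Things in the scene. Friction and masses are not known exactly. Their poses are not given: they have to be found in the camera images.
- mould: closed flat mould of bare ground aluminium that slides easily, loose, about 0.75 kg, 120 (its x) x 130 (its y) x 22 mm high, too wide to grip, smooth all round with flush dark screws on top; starts on the table to the right of the cold plate, turned at most 0.35 rad against it. Origin at the centre of its underside, z up.
- cold_plate: fixed low bare metal plate on the table, its deck 5 mm high, from x -105 to +95 mm and y -75 to +85 mm in its own frame (origin at table level, z up, x away from the robot, y to the left, turned up to 0.2 rad). Open on its -x side. Dark steel bars bound its +x and +y sides.
- ramp (a point): middle of the ramp's foot, on the table (-5, -120, 0 mm in the cold plate's frame). The ramp spans the deck's whole width and rises 5 mm from here to the deck's edge at y -75.
- back_fence (a point): middle of the inner face of the back fence, at deck level (83, 8, 5 mm in the cold plate's frame). The bar is 15 mm high above the deck, 12 mm thick, and runs from y -71 to +85.
- end_stop (a point): middle of the inner face of the end stop, at deck level (0, 73, 5 mm in the cold plate's frame). The bar is 15 mm high above the deck, 12 mm thick, and runs from x -90 to +90. Behind it (y 85 to 151, x -70 to 45) stands the foot of the clamp knob, with a small brass spring strut that snaps the knob over its dead centre.
- home (a point): point on the cold plate's deck where the centre of the mould's underside lies when the mould is flush against back fence and end stop (23, 8, 5 mm in the cold plate's frame); axes as the cold plate's, which the mould's axes then match.
- clamp_knob (a joint): angle of the clamp knob, rad, growing as it turns clockwise seen from above, 0 to 1.5. At 0 its hold-down arm and its grip bar point along the cold plate's +x; at 1.5 the arm points to the cold plate's -y, over the mould's edge. A spring detent resists up to 0.95 rad (peak 0.2 N m); let go earlier it springs back to 0; past it, it clicks over to its end at 1.5 and stays. Starts near 0.
- knob_grip (a point): on the knob's upright axis (0, 115 mm in the cold plate's frame), 66 mm above the table, at the height to grip. The black grip bar is 54 mm long (its x axis, along the arm), 14 mm thick (its y axis) and reaches from 46 to 80 mm above the table, the arm below it from 31 to 40 mm, 75 mm long from the axis, 18 mm wide; it clears the mould by 4 mm.
- sample_tin_1: flat round white metal tin, 66 mm across, 23 mm high, bystander; origin at the centre of its underside
- sample_tin_2: flat round white metal tin, 66 mm across, 29 mm high, bystander; origin at the centre of its underside
- stopwatch: black digital stopwatch lying flat, 70x58x17 mm, bystander; origin at the middle of its underside
Things that resemble listed ones, but are neither listed nor needed, are in the scene too. What is shaped like the mould but red is not meant.

How it is judged:
By the outcome, as a careful person would: the job done as asked, in the order asked, and still so for the second after the job is handed in, with the robot touching nothing.
It also fails if it takes over 54 s, if anything falls off the work surface, if the arm or the gripper's body presses on something with over 40 N, if the wrist force passes 120 N, or if a joint passes its speed limit or range.

## Working session

There is one attempt and no reset: what is moved stays moved. The work goes in short steps, Python scripts to look and compute and a shell command to move; the robot and the scene stay as the last step left them, time stands still between calls to the robot, and variables do not carry over. Pictures are saved under pics/ and viewed, at most 10 in all, crops included, and the job is handed in when it is done.

```bash
mkdir -p pics; ls; cat > h.py <<'E'
import numpy as np, cv2
from scipy.spatial.transform import Rotation as R
from plant import sensors, grab_frame, camera_info, ctrl, outline_of, place_of
def cam(n):
    c=camera_info(n); q=c["orientation"]
    return np.array(c["camera_matrix"]),np.array(c["xyz"]),R.from_quat([q[1],q[2],q[3],q[0]]).as_matrix(),c
def proj(n,P):
    K,t,M,_=cam(n); p=(np.atleast_2d(P)-t)@M; p=p*[1,-1,-1]; u=p@K.T; return u[:,:2]/u[:,2:]
def unproj(n,uv,z):
    K,t,M,_=cam(n); uv=np.atleast_2d(uv); d=np.c_[uv,np.ones(len(uv))]@np.linalg.inv(K).T*[1,-1,-1]@M.T
    return t+d*((z-t[2])/d[:,2])[:,None]
def toworld(n,p):
    K,t,M,_=cam(n); return t+M@np.array(p)
E
python3 - <<'E'
from h import *
np.set_printoptions(precision=4,suppress=True)
for n in("scene","top"):
    cv2.imwrite(f"pics/{n}0.png",grab_frame(n)); print(n,cam(n)[3])
    for q in("mould","cold_plate","ramp","back_fence","end_stop","home","knob_grip","sample_tin_1","stopwatch"):
        print(q,[(round(d["conf"],2),toworld(n,d["point"])) for d in place_of(n,q)])
s=sensors.state();print(s)
E
```

```text
pics
scene {'camera_matrix': array([[455.2174,   0.    , 256.8326],
       [  0.    , 455.2174, 194.2659],
       [  0.    ,   0.    ,   1.    ]]), 'xyz': array([-0.2631,  0.5265,  1.0171]), 'orientation': array([-0.4191, -0.1896,  0.3571,  0.8129])}
mould [(0.49, array([0.8   , 0.0035, 0.0004]))]
cold_plate [(0.86, array([ 0.5625,  0.1705, -0.0006]))]
ramp [(0.68, array([0.5569, 0.0463, 0.0041]))]
back_fence [(0.95, array([0.6455, 0.1719, 0.001 ]))]
end_stop [(0.64, array([0.5654, 0.2399, 0.0046])), (0.28, array([0.5863, 0.1734, 0.0051]))]
home [(0.66, array([0.5872, 0.1762, 0.0068]))]
knob_grip [(0.71, array([0.5662, 0.2826, 0.0679]))]
sample_tin_1 [(0.84, array([ 0.7618, -0.0852,  0.0022])), (0.53, array([0.8027, 0.0029, 0.0012])), (0.27, array([0.5658, 0.2412, 0.0043]))]
stopwatch [(0.69, array([ 0.4121,  0.3173, -0.0028]))]
top {'camera_matrix': array([[479.9032,   0.    , 262.5184],
       [  0.    , 479.9032, 193.5737],
       [  0.    ,   0.    ,   1.    ]]), 'xyz': array([ 0.4731, -0.0525,  1.6858]), 'orientation': array([-0.702 , -0.0326,  0.0234,  0.7111])}
mould [(0.88, a
[... 365 characters left out ...]
15, 0.2839, 0.0668]))]
sample_tin_1 [(0.83, array([ 0.7977,  0.0059, -0.0033])), (0.8, array([ 0.7585, -0.0826, -0.0018])), (0.6, array([ 0.5066, -0.1068, -0.    ]))]
stopwatch [(0.62, array([ 0.4082,  0.3172, -0.0001]))]
{'clock': 1.0, 'qpos': array([-1.4631,  0.2204,  1.5265,  0.    ,  1.3947, -0.1261]), 'qd': array([-0.    ,  0.0008, -0.0006, -0.0011, -0.0014,  0.0013]), 'tau': array([  0.0014, -49.4566, -38.772 ,   0.0701,   0.0468,   0.    ]), 'ee_pos': array([ 0.1448, -0.608 ,  0.2336]), 'tcp_rot': array([0.    , 0.9932, 0.1166, 0.    ]), 'force': array([0.4834, 0.8857, 0.4508]), 'wrist_torque': array([ 0.027 ,  0.0008, -0.0438]), 'gripper_force': 0.0, 'grip_width': 0.9995979336573643}
```

View pics/top0.png

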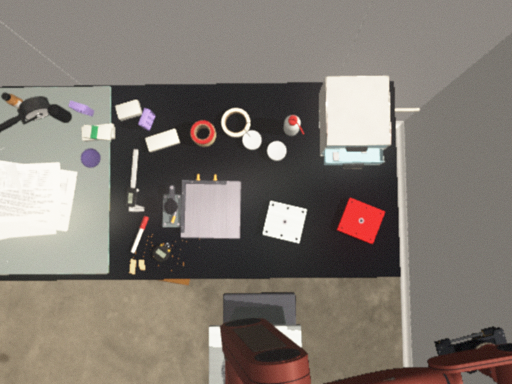

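View pics/scene0.png

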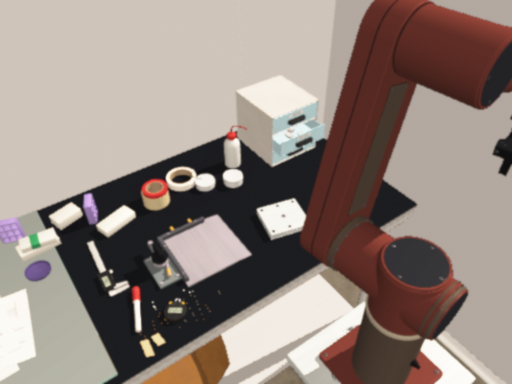

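The top view shows the mould (white, screws) near (285,222) and the red look-alike at (361,221). The plate is near (212,208), the knob at (171,207), and the tins at (252,140) and (276,150). Next I'll fit exact poses.

```bash
cat > fit.py <<'E'
from h import *
np.set_printoptions(precision=4,suppress=True)
def rect(n,q,z,near,img=None):
    best=None
    for d in outline_of(n,q):
        m=d["mask"].astype(np.uint8); cs,_=cv2.findContours(m,0,1)
        if not cs: continue
        c=max(cs,key=cv2.contourArea)[:,0,:].astype(float)
        w=unproj(n,c,z)[:,:2]
        r=cv2.minAreaRect((w*1000).astype(np.float32))
        if np.hypot(r[0][0]-near[0]*1000,r[0][1]-near[1]*1000)<60: print(n,q,round(d["conf"],2),np.round(r[0],1),np.round(r[1],1),round(r[2],2))
def bright(n,z,near,size=.16,thr=None):
    g=cv2.cvtColor(grab_frame(n),cv2.COLOR_BGR2GRAY)
    u=proj(n,[[near[0]+a,near[1]+b,z] for a in(-size/2,size/2) for b in(-size/2,size/2)])
    k=np.zeros_like(g); cv2.fillConvexPoly(k,cv2.convexHull(u.astype(np.float32)).astype(int),255)
    t,_=cv2.threshold(g[k>0].reshape(-1,1),0,255,cv2.THRESH_OTSU); t=thr or t
    m=((g>t)&(k>0)).astype(np.uint8); c=max(cv2.findContours(m,0,1)[0],key=cv2.contourArea)[:,0,:].astype(float)
    r=cv2.minAreaRect((unproj(n,c,z)[:,:2]*1000).astype(np.float32)); print(n,"bright",t,np.round(r[0],1),np.round(r[1],1),round(r[2],2))
E
python3 - <<'E'
from fit import *
for n in("scene","top"):
    g=grab_frame(n)
    rect(n,"mould",.022,(.508,-.107)); rect(n,"cold_plate",.005,(.56,.17)); rect(n,"back_fence",.02,(.645,.17)); rect(n,"end_stop",.02,(.565,.24))
    bright(n,.022,(.508,-.107),.19)
cv2.imwrite("pics/crop.png",cv2.resize(grab_frame("top")[160:260,140:320],None,fx=4.4,fy=4.4,interpolation=2))
E
```

```text
scene mould 0.73 [501.5 -99.3] [134.5 137.3] 76.18
scene cold_plate 0.64 [564.7 185.7] [275.6 227.8] 88.1
scene end_stop 0.85 [556.5 191.2] [268.3 230.3] 88.43
scene bright 135.0 [ 501.8 -102.6] [135.9 139.6] 75.82
top mould 0.87 [ 507.9 -106. ] [130.  121.8] 75.75
top cold_plate 0.68 [565.9 185.2] [271.7 218.3] 88.18
top end_stop 0.59 [566.  183.7] [273.1 221. ] 87.47
top bright 147.0 [ 507.4 -105.7] [132.8 122.9] 75.97
```

View pics/crop.png

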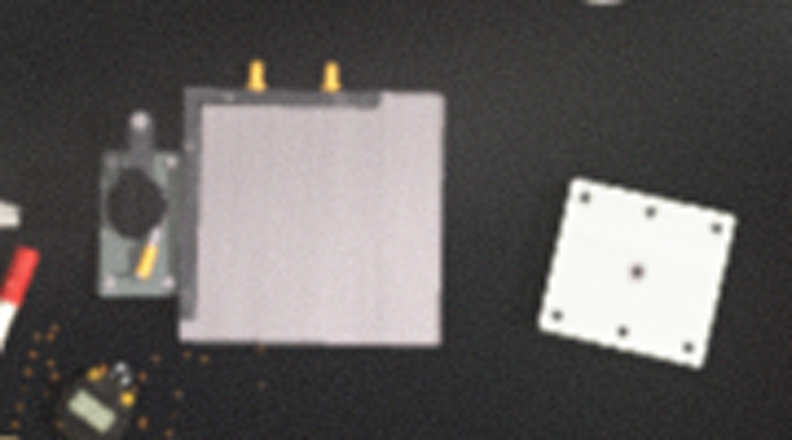

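The crop shows the deck with fence along the top, the end stop on the left and the knob arm pointing up (+x). The mould is turned about −14°. Now I'll fit the plate edges with lines.

```bash
python3 - <<'E'
from fit import *
from scipy.optimize import least_squares
g=cv2.GaussianBlur(cv2.cvtColor(grab_frame("top"),cv2.COLOR_BGR2GRAY),(3,3),0).astype(float)
from scipy.ndimage import map_coordinates
# edge samples in plate frame: (point, outward normal), z ; find bright->dark crossing along normal
S=[]
for y in np.linspace(-110,60,25): S.append((-105,y,(-1,0),5 if y>-75 else 5*(y+120)/45))
for x in np.linspace(-95,85,25): S.append((x,-120,(0,-1),0))
for y in np.linspace(-60,60,20): S.append((83,y,(1,0),20 if 0 else 5))
for x in np.linspace(-80,70,20): S.append((x,73,(0,1),5))
pose=np.array([.562,.1685,-.013])
def W(p,P): c,s=np.cos(p[2]),np.sin(p[2]); return np.array([p[0]+(c*P[0]-s*P[1])/1e3,p[1]+(s*P[0]+c*P[1])/1e3,P[2]/1e3])
for it in range(4):
    A=[];b=[];e=[]
    for x,y,n,z in S:
        t=np.linspace(-9,9,73); uv=proj("top",[W(pose,(x+n[0]*k,y+n[1]*k,z)) for k in t])
        v=map_coordinates(g,[uv[:,1],uv[:,0]],order=1); d=np.gradient(v); w=np.clip(-d,0,None)**2
        off=t[np.argmax(w)]; 
        A.append([n[0],n[1],(-y*n[0]+x*n[1])]);b.append(off);e.append(off)
    A=np.array(A,float);b=np.array(b)
    r=least_squares(lambda q:A@q-b,[0,0,0],loss="soft_l1",f_scale=1,x_scale=[1,1,.01]).x
    c,s=np.cos(pose[2]),np.sin(pose[2]); pose=pose+[(c*r[0]-s*r[1])/1e3,(s*r[0]+c*r[1])/1e3,r[2]]
    res=b-A@r
    print(pose,[np.round(np.median(res[i:j]),2) for i,j in((0,25),(25,50),(50,70),(70,90))])
for nm,P in(("home",(23,8,5)),("knob",(0,115,66)),("ramp",(-5,-120,0)),("fence",(83,8,5)),("stop",(0,73,5))): print(nm,W(pose,P))
# two-view knob triangulation & mould height
K=[]
for n in("scene","top"):
    grab_frame(n); K.append(toworld(n,place_of(n,"knob_grip")[0]["point"])); 
D=[K[i]-cam(n)[1] for i,n in enumerate(("scene","top"))]; D=[d/np.linalg.norm(d) for d in D]
M=sum(np.eye(3)-np.outer(d,d) for d in D); v=sum((np.eye(3)-np.outer(d,d))@cam(n)[1] for d,n in zip(D,("scene","top")))
print("knob tri",np.linalg.solve(M,v),K)
E
```

```text
[ 0.5602  0.1677 -0.0273] [np.float64(0.41), np.float64(-0.16), np.float64(0.4), np.float64(-0.19)]
[ 0.5603  0.1685 -0.0278] [np.float64(0.3), np.float64(-0.18), np.float64(0.19), np.float64(0.06)]
[ 0.5605  0.1684 -0.0298] [np.float64(0.04), np.float64(-0.32), np.float64(0.11), np.float64(-0.21)]
[ 0.5604  0.1684 -0.0269] [np.float64(0.4), np.float64(-0.05), np.float64(0.26), np.float64(0.15)]
home [0.5836 0.1758 0.005 ]
knob [0.5635 0.2834 0.066 ]
ramp [0.5522 0.0486 0.    ]
fence [0.6436 0.1742 0.005 ]
stop [0.5624 0.2414 0.005 ]Traceback (most recent call last):
  File "<stdin>", line 29, in <module>
IndexError: list index out of range
```

```bash
cat >> h.py <<'E'
PL=np.array([.5604,.1684,-.028])
def plate(x,y):
    c,s=np.cos(PL[2]),np.sin(PL[2]); return PL[0]+(c*x-s*y)/1e3,PL[1]+(s*x+c*y)/1e3
def inplate(x,y):
    c,s=np.cos(PL[2]),np.sin(PL[2]); d=np.array([x,y])-PL[:2]; return np.round(1e3*np.array([c*d[0]+s*d[1],-s*d[0]+c*d[1]]),1)
def yaw(): 
    w,a,b,c=sensors.state()["tcp_rot"]; M=R.from_quat([a,b,c,w]).as_matrix(); return np.arctan2(M[1,0],M[0,0]),M
def to(x,y,z,deg):
    "units: turn about tool z first, then shifts in turned tool axes"
    s=sensors.state(); ps,M=yaw(); p=np.radians(deg); t=-(np.degrees(p-ps)+180)%360-180
    d=np.array([x,y,z])-s["ee_pos"]; ex=np.array([np.cos(p),np.sin(p),0]); ey=np.array([np.sin(p),-np.cos(p),0])
    print("turn u",round(t/5,2),"shift u",np.round(np.array([d@ex,d@ey,-d[2]])/.03,2),"tilt",np.round(M[:,2],3))
E
python3 -m crank '[[0,0,0.3,0,0,-1,0.4],[0,0,0.3,0,0,-1,0.4],[0,0,0.3,0,0,-1,0.4],[0,0,0.3,0,0,-1,0.4],[0,0,0.3,0,0,-1,0.4],[0,0,0.3,0,0,-1,0.4],[0,0,0.3,0,0,-1,0.4],[0,0,0.3,0,0,-1,0.4]]'
python3 -m crank '[[0,0,0.3,0,0,-1,0.4],[0,0,0.3,0,0,-1,0.4],[0,0,0.3,0,0,-1,0.4],[0,0,0.3,0,0,-1,0.4],[0,0,0,0,0,-0.48,0.4],[0,0,0,0,0,0,0.4]]'
python3 -c "
from h import *
to(.485,-.198,.025,75.8)"
```

```text
clock: 2.8
ee_pos: [0.1448, -0.608, 0.1613]
tcp_rot: [0.0, 0.893, 0.451, -0.0]
force: [0.1, 0.4, -0.1]
grip_width: 0.696
gripper_force: 0.0
clock: 3.55
ee_pos: [0.1448, -0.608, 0.1254]
tcp_rot: [-0.0, 0.789, 0.614, 0.0]
force: [-0.1, -0.4, -0.5]
grip_width: 0.7
gripper_force: 0.0
turn u -0.01 shift u [16.03  7.64  3.35] tilt [-0.  0. -1.]
```

```bash

python3 -m crank '[[0.8,0.5,0,0,0,0,0.4],[1,0.5,0,0,0,0,0.4],[1,0.5,0,0,0,0,0.4],[1,0.5,0,0,0,0,0.4],[1,0.5,0,0,0,0,0.4],[1,0.5,0,0,0,0,0.4],[1,0.5,0,0,0,0,0.4],[1,0.5,0,0,0,0,0.4]]'
python3 -m crank '[[1,0.5,0,0,0,0,0.4],[1,0.5,0,0,0,0,0.4],[1,0.5,0,0,0,0,0.4],[1,0.5,0,0,0,0,0.4],[1,0.5,0,0,0,0,0.4],[1,0.5,0.3,0,0,0,0.4],[1,0.2,0.3,0,0,0,0.4],[0.7,0,0.3,0,0,0,0.4]]'
python3 -c "
from h import *
to(.485,-.198,.025,75.8)
cv2.imwrite('pics/a.png',grab_frame('top')[120:300,200:400].repeat(3,0).repeat(3,1))"
```

```text
clock: 4.55
ee_pos: [0.3193, -0.41, 0.126]
tcp_rot: [0.0, 0.789, 0.614, -0.0]
force: [0.0, -0.4, -0.0]
grip_width: 0.702
gripper_force: 0.0
clock: 5.55
ee_pos: [0.4692, -0.2092, 0.0987]
tcp_rot: [0.0, 0.789, 0.614, 0.0]
force: [-0.6, -0.3, 0.4]
grip_width: 0.705
gripper_force: 0.0
turn u -0.0 shift u [0.49 0.42 2.46] tilt [ 0.001 -0.    -1.   ]
```

View pics/a.png

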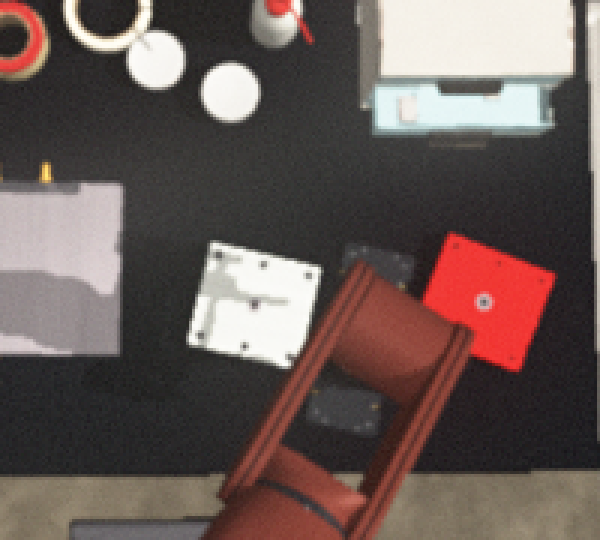

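The gripper sits clear to the right of the mould. I'll lower it and start pushing.

```bash

python3 -m crank '[[0.3,0.4,0.8,0,0,0,0.4],[0,0,0.8,0,0,0,0.4],[0,0,0.8,0,0,0,0.4],[0,0,0,0,0,0,0.4]]'
python3 -m crank '[[0.3,0,0,0,0,0,0.4],[0.3,0,0,0,0,0,0.4],[0.3,0,0,0,0,0,0.4],[0.3,0,0,0,0,0,0.4],[0.3,0,0,0,0,0,0.4],[0.3,0,0,0,0,0,0.4],[0.3,0,0,0,0,0,0.4],[0,0,0,0,0,0,0.4]]'
python3 - <<'E'
from fit import *
p=sensors.state()["ee_pos"]; print(p,inplate(*p[:2]),np.degrees(yaw()[0])); grab_frame("top"); g=.52,-.07
rect("top","mould",.022,g)
grab_frame("scene"); rect("scene","mould",.022,g)
x,y=plate(13,-67); to(x,y,.025,88.4)
E
```

```text
clock: 6.1
ee_pos: [0.4806, -0.2038, 0.025]
tcp_rot: [-0.002, 0.789, 0.614, -0.001]
force: [0.8, 0.1, 0.1]
grip_width: 0.702
gripper_force: 0.0
clock: 7.1
ee_pos: [0.4981, -0.1427, 0.027]
tcp_rot: [0.0, 0.789, 0.615, 0.0]
force: [-0.2, -0.3, 0.1]
grip_width: 0.699
gripper_force: 0.0
[ 0.4981 -0.1427  0.027 ] [ -53.5 -312.7] 75.84051437302816
top mould 0.98 [523.9 -47.4] [ 87.6 118.9] 74.73
scene mould 0.62 [510.8 -61.8] [138.6 138.4] 76.98
turn u -2.52 shift u [8.2  2.24 0.04] tilt [-0.     0.001 -1.   ]
```

```bash

python3 -m crank '[[0.4,0.06,0,0,0,-0.15,0.4],[0.45,0.06,0,0,0,-0.15,0.4],[0.45,0.06,0,0,0,-0.15,0.4],[0.45,0.08,0,0,0,-0.15,0.4],[0.45,0.08,0,0,0,-0.15,0.4],[0.45,0.08,0,0,0,-0.15,0.4],[0.45,0.1,0,0,0,-0.15,0.4],[0.2,0.02,0,0,0,-0.05,0.4]]'
python3 - <<'E'
from fit import *
p=sensors.state()["ee_pos"]; print(p,inplate(*p[:2]),np.degrees(yaw()[0])); grab_frame("top"); g=.55,.03
rect("top","mould",.022,g)
cv2.imwrite('pics/b.png',grab_frame('scene')[180:330,120:340].repeat(3,0).repeat(3,1)); rect("scene","mould",.022,g)
x,y=plate(13,-79); to(x,y,.025,88.4)
E
```

```text
clock: 8.3
ee_pos: [0.5341, -0.0488, 0.0267]
tcp_rot: [0.0, 0.758, 0.652, 0.0]
force: [-0.5, -5.1, 0.6]
grip_width: 0.703
gripper_force: 2.1
[ 0.5341 -0.0488  0.0267] [ -20.2 -217.8] 81.3605348197236
top mould 0.93 [553.4  65.6] [ 55.4 117.6] 78.3
scene mould 0.67 [542.   32.3] [136.2 139.2] 80.12
turn u -1.42 shift u [4.64 1.13 0.05] tilt [-0.     0.001 -1.   ]
```

View pics/b.png

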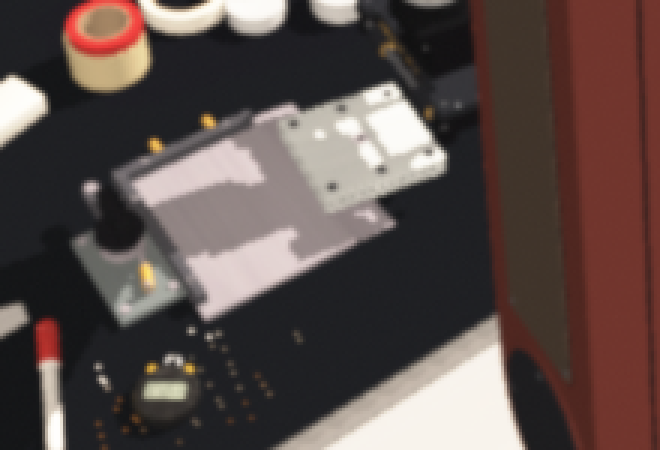

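The mould is climbing the ramp, flush on the fingers and well clear of the fence's end. Continuing.

```bash

python3 -m crank '[[0.35,0.08,0,0,0,-0.17,0.4],[0.45,0.08,-0.02,0,0,-0.17,0.4],[0.45,0.08,-0.02,0,0,-0.17,0.4],[0.45,0.1,-0.02,0,0,-0.17,0.4],[0.45,0.12,-0.02,0,0,-0.17,0.4],[0.45,0.12,-0.02,0,0,-0.17,0.4],[0.45,0.12,0,0,0,-0.17,0.4],[0.4,0.1,0,0,0,-0.17,0.4]]'
python3 - <<'E'
from fit import *
p=sensors.state()["ee_pos"]; print(p,inplate(*p[:2]),np.degrees(yaw()[0])); g=.565,.13
grab_frame("scene"); rect("scene","mould",.027,g)
x,y=plate(13,-72); to(x,y,.027,88.4)
E
```

```text
clock: 9.5
ee_pos: [0.5686, 0.0517, 0.0302]
tcp_rot: [0.001, 0.718, 0.696, 0.0]
force: [-1.0, -6.1, 3.6]
grip_width: 0.699
gripper_force: 2.8
[0.5686 0.0517 0.0302] [  11.5 -116.5] 88.17712970684717
scene mould 0.89 [566.  131.9] [136.7 141.3] 87.31
turn u -0.04 shift u [1.44 0.06 0.1 ] tilt [ 0.001  0.001 -1.   ]
```

```bash

python3 -m crank '[[0.25,0,0,0,0,0,0.4],[0.25,0,0,0,0,0,0.4],[0.25,0,0,0,0,0,0.4],[0.2,0,0,0,0,0,0.4],[0.2,0,0,0,0,0,0.4],[0.15,0,0,0,0,0,0.4],[0.1,0,0,0,0,0,0.4],[0,0,0,0,0,0,0.4]]'
python3 -m crank '[[0.04,0,0,0,0,0,0.4],[0.04,0,0,0,0,0,0.4],[0.04,0,0,0,0,0,0.4],[0,0,0,0,0,0,0.4]]'
python3 - <<'E'
from fit import *
p=sensors.state()["ee_pos"]; print(p,inplate(*p[:2]),np.degrees(yaw()[0])); g=.575,.17
grab_frame("scene"); rect("scene","mould",.027,g)
E
```

```text
clock: 10.6
ee_pos: [0.5693, 0.0932, 0.0297]
tcp_rot: [0.0, 0.719, 0.695, 0.0]
force: [0.7, -3.0, 0.9]
grip_width: 0.701
gripper_force: 1.5
clock: 11.1
ee_pos: [0.5693, 0.0963, 0.0296]
tcp_rot: [0.0, 0.719, 0.695, -0.0]
force: [-0.5, -5.1, 2.3]
grip_width: 0.7
gripper_force: 2.5
[0.5693 0.0963 0.0296] [ 10.9 -71.8] 88.0896023629114
scene mould 0.57 [566.2 177.8] [136.8 137.8] 88.66
```

```bash

python3 -m crank '[[0.04,0,0,0,0,0,0.4],[0.04,0,0,0,0,0,0.4],[0.03,0,0,0,0,0,0.4],[0,0,0,0,0,0,0.4]]'
python3 -m crank '[[0.02,0,0,0,0,0,0.4],[0.02,0,0,0,0,0,0.4],[0,0,0,0,0,0,0.4]]'
python3 -m crank '[[0.02,0,0,0,0,0,0.4],[0.02,0,0,0,0,0,0.4],[0,0,0,0,0,0,0.4]]'
```

```text
clock: 11.7
ee_pos: [0.5694, 0.0994, 0.0296]
tcp_rot: [0.0, 0.719, 0.695, -0.0]
force: [-0.7, -6.6, 3.1]
grip_width: 0.701
gripper_force: 3.0
clock: 12.08
ee_pos: [0.5695, 0.0996, 0.0296]
tcp_rot: [0.001, 0.719, 0.695, -0.001]
force: [-1.4, -9.2, 2.5]
grip_width: 0.702
gripper_force: 5.0
clock: 12.45
ee_pos: [0.5697, 0.0997, 0.0297]
tcp_rot: [0.001, 0.719, 0.695, -0.001]
force: [-0.4, -13.7, 3.5]
grip_width: 0.704
gripper_force: 6.9
```

```bash

python3 -m crank '[[-0.2,0,0,0,0,0,0.4],[-0.3,0,-0.2,0,0,0,0.4],[0,0,-0.8,0,0,0,0.4],[0,0,-0.8,0,0,0,0.4],[0.8,-0.8,-0.2,0,0,0,0.4],[0.8,-0.8,0,0,0,0,0.4],[0.8,-0.8,0,0,0,0,0.4],[0.7,-0.8,0,0,0,0,0.4]]'
python3 -m crank '[[0,0,0,0,0,-1,0.4],[0,0,0,0,0,-1,0.4],[0,0,0,0,0,-1,0.4],[0,0,0,0,0,-1,0.4],[0,0,0,0,0,-1,0.4],[0,0,0,0,0,-1,0.4],[0,0,0,0,0,-1,0.4],[0,0,0,0,0,-1,0.4]]'
python3 -m crank '[[0,0,0,0,0,-1,0.4],[0,0,0,0,0,-1,0.4],[0,0,0,0,0,-1,0.4],[0,0,0,0,0,-1,0.4],[0,0,0,0,0,-1,0.4],[0,0,0,0,0,-1,0.4],[0,0,0,0,0,-1,0.4],[0,0,0,0,0,-1,0.4]]'
python3 -m crank '[[0,0,0,0,0,-1,0.4],[0,0,0,0,0,-1,0.4],[0,0,0,0,0,0,0.4]]'
python3 - <<'E'
from fit import *
p=sensors.state()["ee_pos"]; print(p,inplate(*p[:2]),np.degrees(yaw()[0])); g=.575,.17
grab_frame("scene"); rect("scene","mould",.027,g)
cv2.imwrite('pics/c.png',grab_frame('top')[140:290,140:320].repeat(3,0).repeat(3,1)); 
x,y=plate(-88,5); to(x,y,.026,178.4)
E
```

```text
clock: 13.45
ee_pos: [0.4751, 0.1845, 0.0898]
tcp_rot: [-0.0, 0.719, 0.695, 0.0]
force: [0.4, 0.8, -0.5]
grip_width: 0.7
gripper_force: 0.0
clock: 14.45
ee_pos: [0.4758, 0.1837, 0.0897]
tcp_rot: [-0.0, 0.436, 0.9, 0.0]
force: [0.0, -0.4, -0.2]
grip_width: 0.701
gripper_force: 0.0
clock: 15.45
ee_pos: [0.4758, 0.1837, 0.0897]
tcp_rot: [-0.0, 0.102, 0.995, 0.0]
force: [-0.2, -0.6, -0.8]
grip_width: 0.7
gripper_force: 0.0
clock: 15.82
ee_pos: [0.4759, 0.1836, 0.0897]
tcp_rot: [-0.0, 0.017, 1.0, 0.0]
force: [0.4, -0.1, 0.4]
grip_width: 0.698
gripper_force: 0.0
[0.4759 0.1836 0.0897] [-84.9  12.8] 178.05747137000836
scene mould 0.76 [527.7 162.5] [57.7 56.8] 80.84
turn u -0.08 shift u [ 0.11 -0.26  2.12] tilt [-0.  0. -1.]
```

View pics/c.png

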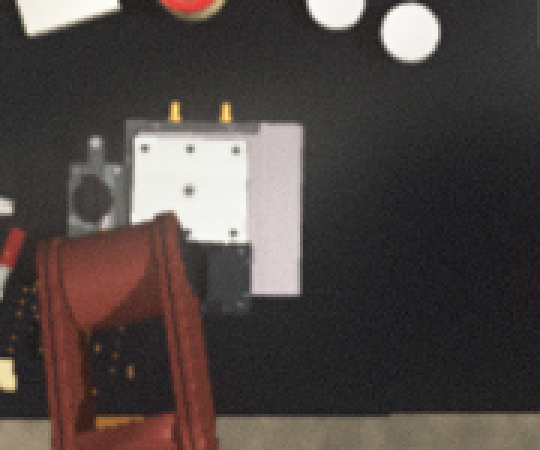

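The mould lies against the end stop with about 4 mm left to the fence. I'll lower the gripper on the −x side and push towards the fence.

```bash

python3 -m crank '[[0.1,-0.25,0.7,0,0,-0.08,0.4],[0,0,0.7,0,0,0,0.4],[0,0,0.7,0,0,0,0.4],[-0.3,0,0,0,0,0,0.4],[-0.3,0,0,0,0,0,0.4],[-0.2,0,0,0,0,0,0.4],[-0.1,0,0,0,0,0,0.4],[0,0,0,0,0,0,0.4]]'
python3 -m crank '[[-0.08,0,0,0,0,0,0.4],[-0.08,0,0,0,0,0,0.4],[-0.06,0,0,0,0,0,0.4],[0,0,0,0,0,0,0.4]]'
python3 -c "
from h import *
p=sensors.state()['ee_pos']; print(p,inplate(*p[:2]),np.degrees(yaw()[0]))"
```

```text
clock: 16.98
ee_pos: [0.5002, 0.1753, 0.0269]
tcp_rot: [0.0, 0.013, 1.0, 0.0]
force: [0.6, -1.1, -0.2]
grip_width: 0.699
gripper_force: 0.0
clock: 17.48
ee_pos: [0.505, 0.175, 0.026]
tcp_rot: [-0.002, 0.013, 1.0, -0.0]
force: [-4.1, -0.1, 1.1]
grip_width: 0.696
gripper_force: 2.6
[0.50501439 0.17499904 0.02598272] [-55.5   5. ] 178.50679184049645
```

```bash

python3 -m crank '[[-0.05,0,0,0,0,0,0.4],[-0.05,0,0,0,0,0,0.4],[-0.04,0,0,0,0,0,0.4],[0,0,0,0,0,0,0.4]]'
python3 -m crank '[[-0.03,0,0,0,0,0,0.4],[-0.03,0,0,0,0,0,0.4],[0,0,0,0,0,0,0.4]]'
python3 -c "
from h import *
p=sensors.state()['ee_pos']; print(p,inplate(*p[:2]),np.degrees(yaw()[0]))"
```

```text
clock: 17.98
ee_pos: [0.51, 0.1749, 0.026]
tcp_rot: [-0.001, 0.013, 1.0, -0.0]
force: [-3.4, -0.2, -1.5]
grip_width: 0.699
gripper_force: 1.6
clock: 18.35
ee_pos: [0.5125, 0.1749, 0.0265]
tcp_rot: [0.0, 0.013, 1.0, -0.0]
force: [-3.2, 0.0, -1.6]
grip_width: 0.703
gripper_force: 1.5
[0.51249564 0.1748925  0.02650933] [-48.1   5.1] 178.49317441157189
```

```bash

python3 -m crank '[[-0.03,0,0,0,0,0,0.4],[-0.03,0,0,0,0,0,0.4],[0,0,0,0,0,0,0.4]]'
python3 -m crank '[[-0.03,0,0,0,0,0,0.4],[-0.03,0,0,0,0,0,0.4],[0,0,0,0,0,0,0.4]]'
python3 -m crank '[[-0.02,0,0,0,0,0,0.4],[-0.02,0,0,0,0,0,0.4],[0,0,0,0,0,0,0.4]]'
```

```text
clock: 18.73
ee_pos: [0.513, 0.1749, 0.0265]
tcp_rot: [-0.001, 0.013, 1.0, -0.0]
force: [-8.4, -0.4, 2.4]
grip_width: 0.703
gripper_force: 4.0
clock: 19.1
ee_pos: [0.5131, 0.1749, 0.0263]
tcp_rot: [-0.003, 0.013, 1.0, -0.0]
force: [-13.7, 0.6, 8.4]
grip_width: 0.704
gripper_force: 6.9
clock: 19.48
ee_pos: [0.5132, 0.1749, 0.026]
tcp_rot: [-0.004, 0.013, 1.0, -0.0]
force: [-17.4, -0.0, 10.3]
grip_width: 0.701
gripper_force: 8.4
```

Home against the fence. Now I'll re-press towards the end stop with closed fingers, keeping the same orientation.

```bash

python3 -m crank '[[0.3,0,0,0,0,0,0.4],[0.2,0,-0.3,0,0,0,-1],[0,0,-0.8,0,0,0,-1],[-0.5,-0.8,-0.8,0,0,0,-1],[-0.8,-0.8,0,0,0,0,-1],[-0.8,-0.8,0,0,0,0,-1],[-0.75,-0.8,0,0,0,0,-1],[0,-0.1,0,0,0,0,-1]]'
python3 - <<'E'
from fit import *
p=sensors.state()["ee_pos"]; print(p,inplate(*p[:2]),np.degrees(yaw()[0]))
for n in("scene","top"): grab_frame(n); rect(n,"mould",.027,(.58,.175))
x,y=plate(23,-92); to(x,y,.026,178.4)
E
```

```text
clock: 20.48
ee_pos: [0.5876, 0.0722, 0.0852]
tcp_rot: [0.002, 0.014, 1.0, -0.0]
force: [-1.3, 0.6, 0.9]
grip_width: 0.034
gripper_force: 0.0
[0.5876 0.0722 0.0852] [ 29.9 -95.4] 178.36145513533089
scene mould 0.9 [576.8 177.6] [136.9 140. ] 88.84
top mould 0.57 [586.  222.4] [ 38.2 118.3] 89.21
turn u 0.02 shift u [0.13 0.04 1.93] tilt [ 0.  0. -1.]
```

```bash

python3 -m crank '[[0.15,0,0.65,0,0,0,-1],[0,0,0.65,0,0,0,-1],[0,0,0.6,0,0,0,-1],[0,0.2,0,0,0,0,-1],[0,0.15,0,0,0,0,-1],[0,0.06,0,0,0,0,-1],[0,0.06,0,0,0,0,-1],[0,0,0,0,0,0,-1]]'
python3 -m crank '[[0,0.05,0,0,0,0,-1],[0,0.05,0,0,0,0,-1],[0,0,0,0,0,0,-1]]'
python3 -c "
from h import *
p=sensors.state()['ee_pos']; print(p,inplate(*p[:2]),np.degrees(yaw()[0]))"
```

```text
clock: 21.68
ee_pos: [0.5812, 0.0883, 0.027]
tcp_rot: [0.0, 0.013, 1.0, 0.0]
force: [-0.4, 0.2, -0.7]
grip_width: 0.009
gripper_force: 0.0
clock: 22.05
ee_pos: [0.581, 0.0912, 0.0265]
tcp_rot: [-0.0, 0.013, 1.0, 0.0]
force: [0.0, 0.4, 0.4]
grip_width: 0.007
gripper_force: 0.0
[0.58099595 0.09124874 0.02650911] [ 22.7 -76.5] 178.4992262281025
```

```bash

python3 -m crank '[[0,0.05,0,0,0,0,-1],[0,0.05,0,0,0,0,-1],[0,0,0,0,0,0,-1]]'
python3 -m crank '[[0,0.03,0,0,0,0,-1],[0,0.03,0,0,0,0,-1],[0,0,0,0,0,0,-1]]'
python3 -m crank '[[0,0.02,0,0,0,0,-1],[0,0.02,0,0,0,0,-1],[0,0,0,0,0,0,-1]]'
```

```text
clock: 22.42
ee_pos: [0.5811, 0.0943, 0.0265]
tcp_rot: [-0.0, 0.013, 1.0, 0.0]
force: [-0.8, 0.6, 0.2]
grip_width: 0.001
gripper_force: 0.0
clock: 22.8
ee_pos: [0.5811, 0.096, 0.0265]
tcp_rot: [-0.0, 0.013, 1.0, 0.0]
force: [0.0, 0.2, 0.2]
grip_width: 0.009
gripper_force: 0.0
clock: 23.18
ee_pos: [0.5812, 0.0972, 0.0266]
tcp_rot: [0.0, 0.013, 1.0, 0.0]
force: [-0.1, 0.1, 0.8]
grip_width: 0.003
gripper_force: 0.0
```

```bash

python3 -m crank '[[0,0.04,0,0,0,0,-1],[0,0.03,0,0,0,0,-1],[0,0,0,0,0,0,-1]]'
python3 -m crank '[[0,0.03,0,0,0,0,-1],[0,0.03,0,0,0,0,-1],[0,0,0,0,0,0,-1]]'
python3 -m crank '[[0,0.02,0,0,0,0,-1],[0,0.02,0,0,0,0,-1],[0,0,0,0,0,0,-1]]'
```

```text
clock: 23.55
ee_pos: [0.5812, 0.0994, 0.0265]
tcp_rot: [-0.0, 0.013, 1.0, 0.0]
force: [-0.3, 0.4, -0.3]
grip_width: 0.008
gripper_force: 0.0
clock: 23.92
ee_pos: [0.5813, 0.1012, 0.0265]
tcp_rot: [-0.0, 0.013, 1.0, 0.0]
force: [-0.1, -0.2, 0.2]
grip_width: 0.006
gripper_force: 0.0
clock: 24.3
ee_pos: [0.5813, 0.1012, 0.0266]
tcp_rot: [-0.0, 0.013, 1.0, -0.001]
force: [-0.9, -5.8, -0.2]
grip_width: 0.005
gripper_force: 2.6
```

```bash

python3 -m crank '[[0,0.02,0,0,0,0,-1],[0,0.03,0,0,0,0,-1],[0,0,0,0,0,0,-1]]'
python3 -m crank '[[0,-0.2,0,0,0,0,-1],[0,-0.3,0,0,0,0,-1],[0,0,-0.8,0,0,0,0],[0,0,-1,0,0,0,0],[0,0,-1,0,0,0,0],[0,0,-0.8,0,0,0,0],[0,0,0,0,0,0,0]]'
python3 - <<'E'
from fit import *
for n in("scene","top"): grab_frame(n); rect(n,"mould",.027,(.58,.175))
k=place_of("top","knob_grip"); print([(d["conf"],toworld("top",d["point"])) for d in k])
grab_frame("scene"); k=place_of("scene","knob_grip"); print([(d["conf"],toworld("scene",d["point"])) for d in k])
x,y=plate(0,115); to(x,y,.058,178.4); print(x,y)
E
```

```text
clock: 24.68
ee_pos: [0.5813, 0.1013, 0.0265]
tcp_rot: [-0.0, 0.013, 1.0, -0.002]
force: [-1.2, -10.8, 1.5]
grip_width: 0.002
gripper_force: 5.3
clock: 25.55
ee_pos: [0.5827, 0.0888, 0.1369]
tcp_rot: [0.002, 0.013, 1.0, 0.0]
force: [-0.8, 0.2, 0.5]
grip_width: 0.46
gripper_force: 0.0
scene mould 0.57 [576.9 178.8] [131.7 136.9] 88.76
top mould 0.7 [539.8 151. ] [83.2 34.6] 89.25
[(0.66, array([ 0.7576, -0.0811,  0.0014])), (0.49, array([0.5618, 0.2869, 0.0683]))]
[(0.72, array([0.5661, 0.2838, 0.0651]))]
turn u 0.02 shift u [0.73 6.47 2.5 ] tilt [-0.002  0.    -1.   ]
0.5636195792698263 0.2833549229451497
```

```bash

python3 -m crank '[[0.1,0.8,0,0,0,0,0],[0.1,0.95,0,0,0,0,0],[0.1,0.95,0,0,0,0,0],[0.1,0.95,0,0,0,0,0],[0.1,0.95,0,0,0,0,0],[0.1,0.95,0,0,0,0,0],[0.1,0.9,0,0,0,0,0],[0,0,0,0,0,0,0]]'
python3 - <<'E'
from h import *
to(.5636,.284,.058,178.4)
cv2.imwrite('pics/d.png',grab_frame('scene')[190:330,110:290].repeat(4,0).repeat(4,1))
E
```

```text
clock: 26.9
ee_pos: [0.5643, 0.2843, 0.1337]
tcp_rot: [-0.001, 0.012, 1.0, -0.0]
force: [-0.4, -1.1, 0.2]
grip_width: 0.5
gripper_force: 0.0
turn u 0.05 shift u [ 0.02 -0.01  2.52] tilt [-0.001 -0.    -1.   ]
```

View pics/d.png

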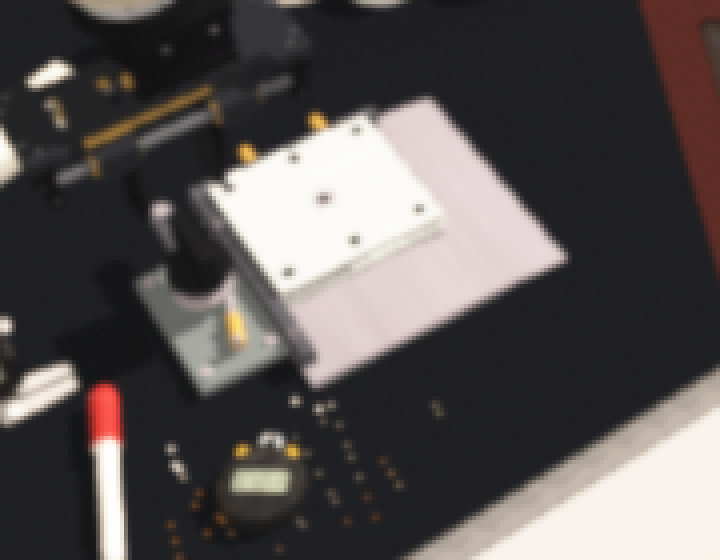

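The mould lies flush against the end stop and fence, and the gripper is over the knob. Descending to grip.

```bash

python3 -m crank '[[0,0,0.6,0,0,0,0],[0,0,0.7,0,0,0,0],[0,0,0.7,0,0,0,0],[0,0,0.5,0,0,0,0],[0,0,0,0,0,0,0]]' 10
python3 -m crank '[[0,0,0,0,0,0,-0.4],[0,0,0,0,0,0,-0.6],[0,0,0,0,0,0,-1],[0,0,0,0,0,0,-1],[0,0,0,0,0,0,-1]]' 10
```

```text
clock: 27.58
ee_pos: [0.5651, 0.2825, 0.0589]
tcp_rot: [-0.0, 0.013, 1.0, -0.0]
force: [-0.5, -0.3, -0.5]
grip_width: 0.496
gripper_force: 0.0
clock: 28.2
ee_pos: [0.565, 0.2829, 0.0595]
tcp_rot: [-0.0, 0.013, 1.0, 0.0]
force: [0.7, 0.9, -0.3]
grip_width: 0.158
gripper_force: 10.0
```

```bash

python3 -m crank '[[0,0,0,0,0,0.6,-1],[0,0,0,0,0,0.8,-1],[0,0,0,0,0,0.8,-1],[0,0,0,0,0,0.8,-1]]' 20
python3 -m crank '[[0,0,0,0,0,0.8,-1],[0,0,0,0,0,0.8,-1],[0,0,0,0,0,0.8,-1],[0,0,0,0,0,0.8,-1],[0,0,0,0,0,0.8,-1]]' 20
python3 -c "
from h import *
p=sensors.state(); print(np.degrees(yaw()[0]),p['wrist_torque'],p['qpos'])"
```

```text
clock: 28.7
ee_pos: [0.565, 0.2826, 0.0595]
tcp_rot: [-0.0, 0.144, 0.99, -0.0]
force: [-0.5, -0.1, 0.1]
grip_width: 0.164
gripper_force: 20.0
clock: 29.32
ee_pos: [0.5649, 0.2823, 0.0595]
tcp_rot: [-0.0, 0.314, 0.949, -0.0]
force: [-1.6, -2.0, 0.3]
grip_width: 0.159
gripper_force: 20.0
143.38976932804425 [-0.21029183 -0.09134482  0.16888797] [ 3.39045055e-01  4.09796454e-01  1.63681321e+00 -8.03337910e-04
  1.09569301e+00 -5.92414385e-01]
```

Turned 35° with a reaction of about 0.17 N m, consistent with the detent. Continuing to about 85°.

```bash

python3 -m crank '[[0,0,0,0,0,0.9,-1],[0,0,0,0,0,0.9,-1],[0,0,0,0,0,0.9,-1],[0,0,0,0,0,0.9,-1],[0,0,0,0,0,0.9,-1],[0,0,0,0,0,0.9,-1]]' 20
python3 -m crank '[[0,0,0,0,0,0.9,-1],[0,0,0,0,0,0.9,-1],[0,0,0,0,0,0.9,-1],[0,0,0,0,0,0.9,-1],[0,0,0,0,0,0.6,-1],[0,0,0,0,0,0,-1]]' 20
python3 -c "
from h import *
p=sensors.state(); print(np.degrees(yaw()[0]),p['wrist_torque'],p['qpos'])"
```

```text
clock: 30.08
ee_pos: [0.5645, 0.2821, 0.0595]
tcp_rot: [-0.0, 0.527, 0.85, -0.001]
force: [-2.9, -2.1, 2.4]
grip_width: 0.158
gripper_force: 20.0
clock: 30.82
ee_pos: [0.5642, 0.282, 0.0595]
tcp_rot: [-0.0, 0.672, 0.74, -0.001]
force: [-4.2, -3.1, 3.5]
grip_width: 0.158
gripper_force: 20.0
95.49504763306238 [-0.60147313  0.54733029 -0.20429468] [ 3.38888487e-01  4.09503939e-01  1.63728617e+00 -7.22325258e-04
  1.09727797e+00  2.43313374e-01]
```

```bash

python3 -m crank '[[0,0,0,0,0,0,-0.3],[0,0,0,0,0,0,0],[0,0,0,0,0,0,0],[0,0,0,0,0,0,0],[0,0,-0.5,0,0,0,0],[0,0,-0.8,0,0,0,0],[0,0,-0.9,0,0,0,0],[0,0,-0.9,0,0,0,0]]'
python3 -m crank '[[-0.8,0,-0.6,0,0,0,0],[-1,0,0,0,0,0,0],[-1,0,0,0,0,0,0],[-1,0,0,0,0,0,0],[-1,0,0,0,0,0,0],[-1,0,0,0,0,0,0],[-1,0,0,0,0,0,0],[-1,0,0,0,0,0,0]]'
python3 -m crank '[[-1,0,0,0,0,0,0],[-1,0,0,0,0,0,0],[-1,0,0,0,0,0,0],[-1,0,0,0,0,0,0],[-1,0,0,0,0,0,0],[0,0,0,0,0,0,0]]'
python3 - <<'E'
from fit import *
for n in("scene","top"): grab_frame(n); rect(n,"mould",.027,(.58,.175))
a=grab_frame('scene')[190:320,110:290].repeat(4,0).repeat(4,1)[:,:700]
cv2.imwrite('pics/e.png',a); cv2.imwrite('pics/f.png',cv2.resize(grab_frame('top')[100:260,120:320],None,fx=3.7,fy=3.7,interpolation=2))
E
```

```text
clock: 31.82
ee_pos: [0.5653, 0.2829, 0.1547]
tcp_rot: [0.0, 0.672, 0.74, 0.001]
force: [0.4, -0.0, 0.4]
grip_width: 0.495
gripper_force: 0.0
clock: 32.83
ee_pos: [0.5879, 0.0488, 0.172]
tcp_rot: [0.001, 0.672, 0.74, 0.001]
force: [-0.4, 0.2, 0.0]
grip_width: 0.496
gripper_force: 0.0
clock: 33.58
ee_pos: [0.6023, -0.1016, 0.1718]
tcp_rot: [0.001, 0.673, 0.739, 0.0]
force: [0.3, 0.2, 0.1]
grip_width: 0.5
gripper_force: 0.0
scene mould 0.61 [576.7 178.3] [132.4 136.6] 88.86
top mould 0.78 [583.6 175.5] [132.  121.7] 89.21
```

View pics/e.png

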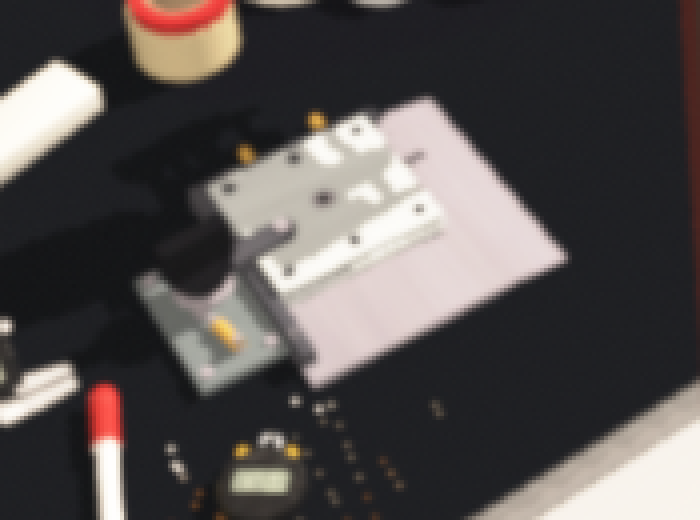

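View pics/f.png

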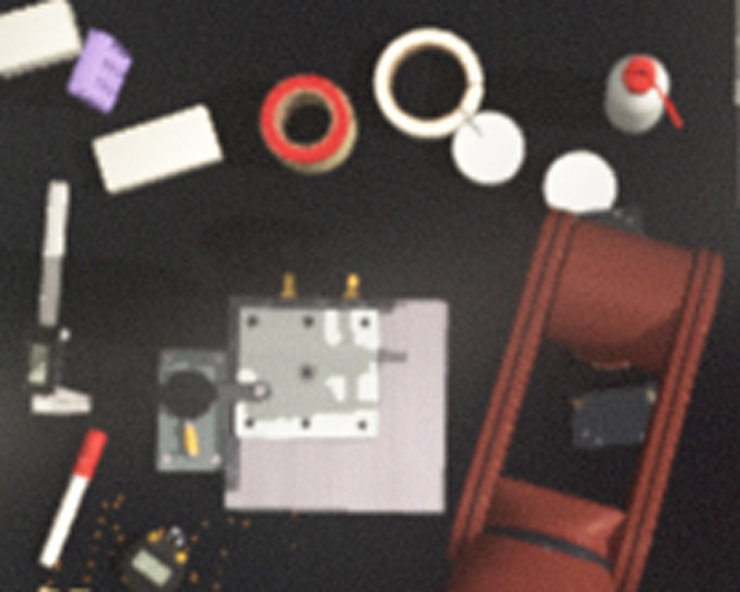

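The clamp arm lies over the mould's edge, and the mould measures (583.6, 175.5) mm against home at (583.6, 175.8) mm. The tins and stopwatch have not moved.

```bash
python3 -c "
from plant import ctrl
print(ctrl.close_job())"
```

```text
the job is handed in; nothing more can be done
None
```

I slid the mould up the ramp until it was flush against the back fence and end stop, then turned the clamp knob past its detent so its arm sits over the mould. The tins and stopwatch are untouched, and I handed the job in at about 34 s on the robot's clock.

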